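Set a belt-tensioner lever against its stop and pin it

TASK

Swing the belt-tensioner lever about its pivot by pushing near its free yellow end, towards the red stop post, until it bears on the post, and press it there gently with about 10 N for a second (push, do not grip the lever, and never with more than 20 N). Then take the red-headed locking pin from the wooden rack and push it gently, without forcing, through the hole near the lever's free end into the block below until its collar sits down on the lever, and let go. Leave the other pins and everything else on the bench where they are.

Things in the scene. Friction and masses are not known exactly. Their poses are not given: they have to be found in the camera images.
- jig: Fixed blue jig plate, top 24 mm above the table. Origin on the axis of the lever's pivot post, at table level, z up. The plate reaches 35 mm to +x, 155 mm to -x, 35 mm to +y and 180 mm to -y of it. The lever is swung towards the jig's +x until, resting on the stop, it lies along the jig's -y within 0.06 rad.
- pivot (a point): Point on the pivot axis at the height of the jig plate's top (24 mm above the table). A 12 mm steel post stands there through the lever's 14 mm bore, with a 22 mm brass cap 41 to 50 mm above the table that keeps the lever on it.
- lever: Loose aluminium tensioner lever (0.3 to 0.52 kg), a bar 30 mm wide (x), 16 mm thick, 260 mm long, underside 24 mm above the table, its free part overhanging the plate. Origin on its pivot bore's axis, at the underside; it runs along its own -y to y = -240 mm; its +x side meets the stop. It stays where left, turns with a few N at the free end, and starts 0.3 to 0.7 rad short of the stop.
- lever_end (a point): Middle of the lever's free end face (y = -240 mm); the last 12 mm are yellow.
- roller (a point): Top centre of the steel roller (52 mm across) fixed on the lever 100 mm from the pivot, 72 mm above the table: keep clear of it.
- lever_hole (a point): Centre of the mouth of the lever's pin hole (15 mm in diameter, through the 16 mm thick lever), on the lever's top face, 215 mm from the pivot axis.
- stop: Fixed dark guide rails, 14 mm high, of the adjustable stop. Origin at table level, 215 mm from the pivot along the jig's -y; axes as the jig's. Between them a grey block (23 mm high, 44 mm wide) carrying the red post is clamped anywhere from -12 to +12 mm in x; the setting differs each time and is not reported: find the rigid stop by feel.
- stop_mid (a point): Where the block's hole mouth (15 mm wide, through) would be at mid setting, 23 mm above the table; the true one is up to 12 mm off in the jig's x. From its hole the block reaches 36 mm to -x, 42 mm to +x; the red post (16 mm across, top 39 mm above the table) stands 23 mm to +x. With the lever on the post the two holes are in line.
- rack: Fixed wooden pin rack, 165 mm (its x) x 44 mm, 40 mm high, with a pin in each of three 16 mm holes 55 mm apart along x; the red one may be in any. Origin at the centre of the underside. To miss the neighbours, close the fingers across the rack (along its y) and draw the pin straight up.
- pin: Loose red-headed locking pin, upright, 66 mm tall, 80 g. Origin at the centre of its foot. Shank 12 mm across, 36 mm long, foot tapered to 7 mm over 4 mm; then a collar 24 mm across, 4 mm thick. In the rack, and also fully home in lever and block (collar on the lever), its foot is 4 mm above the table.
- pin_head (a point): Middle of the pin's red cylindrical head, where to grasp it: 18 mm across, from 40 to 66 mm above the foot; this point is 53 mm above the foot.
- pin_blue: The same pin with a blue head; leave it in the rack. Origin at its foot.
- pin_black: The same pin with a black head; leave it in the rack. Origin at its foot.
- caliper: Loose vernier caliper, 230 mm long along its y, flat. Bystander. Origin at its middle.
- chuck_key: Loose lathe chuck key with a T bar, 135 x 140 mm, 22 mm high. Bystander. Origin near its T.
- pulley: Loose toothed belt pulley lying flat, 104 mm in diameter, 42 mm high. Bystander. Origin at the centre of the underside.
- oil: Loose yellow oil bottle, 60 mm in diameter, 160 mm tall. Bystander. Origin at the centre of the underside.
- wrench: Loose open-ended wrench lying flat. Bystander. Origin near its middle.

How it is judged (in metres and radians):
On the way, in this order (a step that is already met when the one before it is completed fails the run):
1. the lever is pressed against the stop post with a force between 2.5 and 18 N for 0.4 s (contact force between lever and stop between 2.5 and 18 N and angle between the y axis of lever and the y axis of jig, either way round below 0.075 rad), for 0.4 s.
2. the red pin stands in the lever's hole, down into the block (horizontal distance between pin and lever_hole below 0.005 m and height (world z) of pin below 0.008 m), for 0.2 s.
At the end, for the whole second after the job is handed in: Red pin released at rest, upright within 0.12 rad, its foot within 5 mm of the axis of the lever's hole and under 7 mm above the table (collar down within 3 mm); lever at rest on its pivot (within 6 mm) and within 0.075 rad of the jig's y axis (horizontal distance between pin and lever_hole below 0.005 m and height (world z) of pin below 0.007 m and angle between pin's own z axis and vertical below 0.12 rad and angle between the y axis of lever and the y axis of jig, either way round below 0.075 rad and distance between lever and pivot below 0.006 m and linear speed of each of pin, lever below 0.02 m/s); the robot touches nothing.
It fails at once if the fingers press on the lever, or the lever on the stop, with more than 22 N (contact force between lever and the fingers above 22 N or contact force between lever and stop above 22 N).
It fails at once if the red pin is forced against the lever or the stop block with more than 22 N (contact force between pin and lever above 22 N or contact force between pin and stop above 22 N).
It fails at once if the lever is lifted or pulled off its pivot by more than 8 mm (distance between lever and pivot above 0.008 m).
It fails at once if another pin is moved more than 15 mm, or a bystander more than 30 mm (distance of any of caliper, chuck_key, pulley, oil, wrench from where it was at the start of the episode above 0.03 m or distance of any of pin_blue, pin_black from where it was at the start of the episode above 0.015 m).
It also fails if it takes over 67 s, if anything falls off the work surface, if the arm or the gripper's body presses on something with over 40 N, if the wrist force passes 120 N, or if a joint passes its speed limit or range.

ROBOT

A 6-joint arm with a two-finger parallel gripper is mounted at the origin on the work surface. World frame = base frame: x ahead of the robot, y to its left, z up, the work surface at z = 0. Lengths are in mm, angles in rad, forces in N, time in s.
With the tool pointing down it reaches from about 350 to 975 mm from the base axis. Payload 4.9 kg.
Tool frame: the origin (TCP) lies midway between the tips of the shut fingers; the grasp point (between the pads) lies 19 mm behind it; z points along the fingers, y is the line along which they close (so a half turn about z gives the same grasp; the last joint's range is limited). The gripper opens to 85 mm and grips with 20 to 120 N. Pads are 22 mm wide; open, the fingers measure 114 mm over their backs; the gripper's body (76 mm by 85 mm) begins 54 mm behind the grasp point. The pads swing forward as they close: fully open they stand 13 mm farther back than shut.
Start: joints at [1.097, 0.053, 1.613, -0, 1.476, -0.119], TCP at [217.116, 586.057, 231.304] pointing down, gripper open.
Joint ranges: [-3.01, 3.01], [-1.01, 2.22], [0.06, 2.58], [-1.02, 4.17], [0.09, 2.62], [-3.14, 3.14]. Speed limits (rad/s): [2.57, 2.57, 3.14, 3.14, 3.14, 3.14].

INTERFACE

Orientations are given as a unit quaternion [x, y, z, w].
In Python, from cell import read_state, cams, arm gives the robot as it stands.
- The arm moves only by the shell command python3 -m handwheel 'ROWS' [OPENING] [FORCE]. ROWS is JSON, a list of rows, each a list of 4 numbers: the shift along the tool's x, y, z in m, then the turn about the tool's z in degrees. In form: [[tx, ty, tz, yaw], ...]. A call has 1 to 12 rows; each row is the pose to reach, as a shift and turn from the pose commanded when the call began, along the tool's axes at that moment; what a row does not reach only later rows make up. A row lasts 1/10 s, in which the tool goes at most 50 mm and 8.59 degrees, less where a joint would pass 70% of its speed; a pose out of reach is approached as far as the arm can. A call with a gripper value outside its range is refused whole. OPENING is the closure, from 0 (fully open) to 1 (shut), set as the call begins (- or left out, the last holds). The fingers move at their own pace and stop on an object; FORCE is the grip in N (left out, the last holds). Time passes only in rows, so rows that repeat a pose let the fingers close. It gives the time, the measured TCP pose, the force, the opening and the grip force at its end, in the units of the state.
- read_state(): the state, without advancing time (a new reading comes with each control period).
- cams.get_image(name): name is "side" or "top"; returns a dict with "img" (420x560x3 uint8, red, green, blue), "intrinsics" (3x3 intrinsics, pixels), "xyz" and "attitude" of the camera in the world. Camera axes: x right, y down, z forward; pixel columns grow to the right and rows downward; lengths in mm; the calibration is good to about 2 mm. A picture is of the moment at which its call begins. There is no depth.
- arm.finish_job(): hands the job in; it is judged then, once.
The state is a dict: "time_s": time; "joints": joint angles; "qvel": joint speeds; "tau": joint torques, N m; "eef_pos": TCP position; "tool_rot": TCP orientation; "ft_force": force on the tool from outside, world axes, zero at the start; "wrist_torque": the same for the moment, N m; "finger_gap": finger opening in mm; "finger_force": force on a finger pad.
Only numpy, scipy, OpenCV 4.12 (cv2) and the standard library are available. Lean on these libraries where they do the work, as an engineer would, in place of code of your own. Each camera call takes 0.05 s, during which the arm holds its last target. There are 200 camera calls.

## Working session

There is one attempt and no reset: what is moved stays moved. The work goes in short steps, Python scripts to look and compute and a shell command to move; the robot and the scene stay as the last step left them, time stands still between calls to the robot, and variables do not carry over. Pictures are saved under pics/ and viewed, at most 10 in all, crops included, and the job is handed in when it is done.

```bash
mkdir -p pics; ls; python3 - <<'E'
from cell import read_state,cams
import cv2,json
s=read_state();print(s)
for n in("top","side"):
    d=cams.get_image(n);cv2.imwrite(f"pics/{n}0.png",d["img"][:,:,::-1]);print(n,d["intrinsics"],d["xyz"],d["attitude"])
E
```

```text
pics
{'time_s': 0.0, 'joints': array([ 1.09704568e+00,  5.33615261e-02,  1.61430173e+00,  1.06604323e-05,
        1.47600888e+00, -1.19007213e-01]), 'qvel': array([ 8.05701028e-05,  4.43294936e-04, -2.62869701e-04,  3.04319583e-04,
       -1.01726663e-03, -7.46141035e-04]), 'tau': array([-2.72639627e-03, -3.93721998e+01, -3.70154142e+01, -4.57185943e-04,
        7.38984643e-03,  9.96452712e-06]), 'eef_pos': array([216.80585692, 585.52110147, 230.05551444]), 'tool_rot': array([ 1.76443544e-01,  9.84310213e-01, -9.92859403e-04, -3.08740196e-04]), 'ft_force': array([0.13785675, 0.73572949, 0.03686469]), 'wrist_torque': array([ 0.07952092,  0.00419921, -0.00426484]), 'finger_force': 0.0, 'finger_gap': 85.4330688086151}
top [[453.31775464   0.         282.13298097]
 [  0.         453.31775464 203.61849319]
 [  0.           0.           1.        ]] [ 361.79765351  -57.72289574 1157.5550124 ] [-0.70335834  0.70474159 -0.06264276  0.06857274]
side [[544.93575876   0.         273.20161333]
 [  0.         544.93575876 206.615361  ]
 [  0.           0.           1.        ]] [-136.85343092 -910.7459833   906.59166914] [ 0.84563653 -0.29409972  0.15653962 -0.41701267]
```

View pics/top0.png

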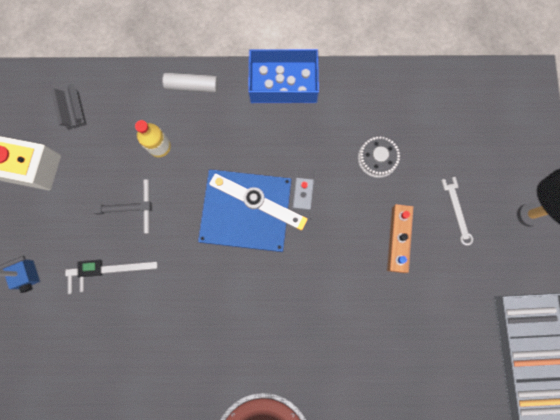

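View pics/side0.png

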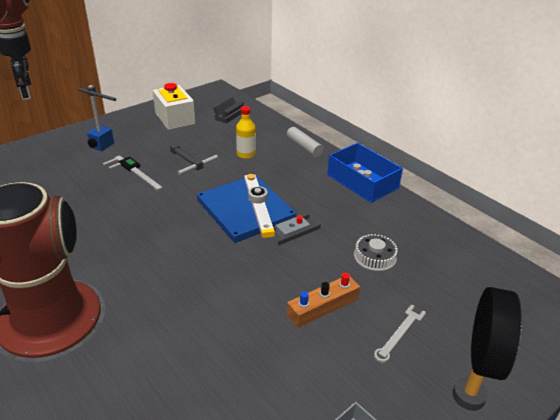

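The top view shows the jig (200–290, 170–250), the lever from its pivot at about (219,182) to its yellow end at (302,222), the block with the red post at about (304,186), and the rack at (402,238) with the red pin at (405,215). I'll enlarge both regions.

```bash
cat > h.py <<'E'
import numpy as np,cv2
from cell import read_state,cams
from scipy.spatial.transform import Rotation as R
def shot(n,f=None):
    d=cams.get_image(n)
    if f: cv2.imwrite(f,d["img"][:,:,::-1])
    return d
def px2w(d,u,v,z):
    r=R.from_quat(d["attitude"]).as_matrix()@np.linalg.inv(d["intrinsics"])@[u,v,1.]
    c=np.array(d["xyz"]);return c+r*(z-c[2])/r[2]
def w2px(d,p):
    q=d["intrinsics"]@R.from_quat(d["attitude"]).as_matrix().T@(np.array(p,float)-d["xyz"]);return q[:2]/q[2]
E
python3 - <<'E'
from h import *
d=shot("top");i=d["img"][:,:,::-1]
a=cv2.resize(i[165:255,190:320],None,fx=6,fy=6,interpolation=cv2.INTER_CUBIC)
cv2.imwrite("pics/jig.png",a)
b=cv2.resize(i[195:280,375:425],None,fx=7,fy=7,interpolation=cv2.INTER_CUBIC)
cv2.imwrite("pics/rack.png",b)
E
```

```text
(no output)
```

View pics/jig.png

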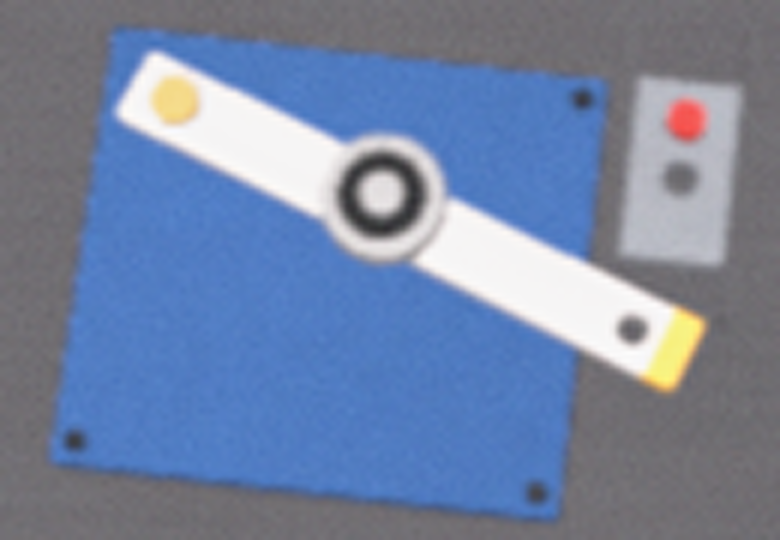

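View pics/rack.png

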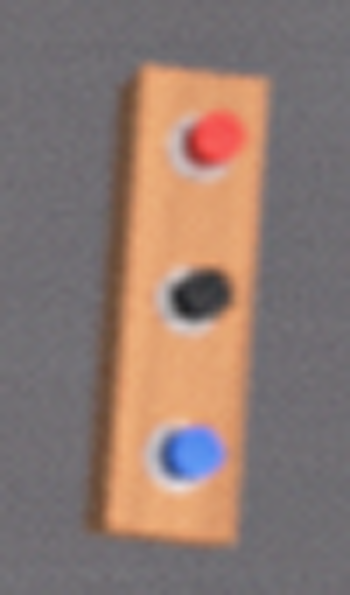

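The jig crop shows these points:
- Brass pivot cap: (176,100)
- Lever hole: (632,329)
- Yellow end corners: (706,322) and (670,391)
- Red post top: (687,120)
- Block hole: (681,179)
- Plate corners: (112,28), (606,77), (558,520) and (52,463)

In the rack crop the red head's top is at about (219,136), and the rack top corners are (145,66), (270,78), (237,545) and (102,532).

```bash
python3 - <<'E'
from h import *
np.set_printoptions(precision=1,suppress=True)
d=shot("top")
J=lambda x,y,z:px2w(d,190+(x+.5)/6-.5,165+(y+.5)/6-.5,z)
K=lambda x,y,z:px2w(d,375+(x+.5)/7-.5,195+(y+.5)/7-.5,z)
P=J(176,100,50);print("pivot",P)
C=[J(*c,24) for c in((112,28),(606,77),(558,520),(52,463))]
print("corners",*C,[np.linalg.norm(C[i]-C[(i+1)%4]) for i in range(4)])
# fit jig: local corners
L=np.array([(35,35),(35,-180),(-155,-180),(-155,35)],float);W=np.array(C)[:,:2]
lc=L-L.mean(0);wc=W-W.mean(0)
th=np.arctan2((lc[:,0]*wc[:,1]-lc[:,1]*wc[:,0]).sum(),(lc*wc).sum());
M=np.array([[np.cos(th),-np.sin(th)],[np.sin(th),np.cos(th)]])
O=W.mean(0)-M@L.mean(0);print("jig yaw",th,"origin",O)
for n,p in dict(hole=J(632,329,40),endA=J(706,322,40),endB=J(670,391,40),post=J(687,120,39),bhole=J(681,179,23)).items():
    print(n,p,"jig",M.T@(p[:2]-O),np.linalg.norm(p[:2]-O))
print("rack",*[K(*c,40) for c in((145,66),(270,78),(237,545),(102,532))])
for n,x,y in(("red",219,136),("black",204,294),("blue",194,452)):print(n,K(x,y,70))
s=read_state();print(R.from_quat(s["tool_rot"]).as_matrix())
# side check
e=shot("side");cv2.imwrite("pics/s1.png",cv2.resize(e["img"][220:330,280:390,::-1],None,fx=5,fy=5))
print("red in side",w2px(e,[*K(219,136,70)[:2],57]),"pivot",w2px(e,P))
E
```

```text
pivot [627.7 110.3  50. ]
corners [665.9 142.6  24. ] [643.4 -70.1  24. ] [454.  -49.3  24. ] [478.2 162.3  24. ] [np.float64(213.87968685304753), np.float64(190.58705371827824), np.float64(212.92830619189294), np.float64(188.71460583893924)]
jig yaw -0.1083441234758819 origin [627.8 112. ]
hole [531.8 -80.2  40. ] jig [ -74.7 -201.5] 214.86633912069874
endA [ 534.6 -111.    40. ] jig [ -68.6 -231.7] 241.64189383393594
endB [505.8 -95.8  40. ] jig [ -98.8 -219.7] 240.92271036177314
post [ 620.9 -104.    39. ] jig [  16.5 -215.4] 216.07361879175338
bhole [ 598.9 -101.9   23. ] jig [  -5.7 -215.7] 215.76259114080239
rack [ 570.2 -331.6   40. ] [ 565.7 -376.    40. ] [ 400.7 -355.6   40. ] [ 405.2 -308.9   40. ]
red [ 539.8 -348.7   70. ]
black [ 484.9 -340.7   70. ]
blue [ 431.  -334.6   70. ]
[[-0.9  0.3 -0. ]
 [ 0.3  0.9 -0. ]
 [ 0.  -0.  -1. ]]
red in side [344.4 279.1] pivot [250.8 175.8]
```

```bash
cat >> h.py <<'E'
def go(x,y,z,ydeg=None):
    s=read_state();M=R.from_quat(s["tool_rot"]).as_matrix()
    t=M.T@(np.array([x,y,z])-s["eef_pos"])/1000
    a=np.degrees(np.arctan2(M[1,1],M[0,1]))
    print("t",s["time_s"],"pos",s["eef_pos"].round(1),"F",s["ft_force"].round(2),"ydir",a.round(2),"tilt",M[:,2].round(4),"| shift",t.round(4),"yaw",None if ydeg is None else round(a-ydeg,2))
E
python3 -m handwheel '[[-0.467,-0.532,0,-12.6],[-0.467,-0.532,0,-12.6],[-0.467,-0.532,0,-12.6],[-0.467,-0.532,0,-12.6],[-0.467,-0.532,0,-12.6],[-0.467,-0.532,0,-12.6],[-0.467,-0.532,0,-12.6],[-0.467,-0.532,0,-12.6],[-0.467,-0.532,0,-12.6],[-0.467,-0.532,0,-12.6],[-0.467,-0.532,0,-12.6],[-0.467,-0.532,0,-12.6]]' 1
python3 -c "
from h import *
go(470,-75,60,82.3)"
```

```text
time_s: 1.45
eef_pos: [431.9, 23.6, 231.6]
tool_rot: [0.068, 0.998, 0.0, 0.001]
ft_force: [0.5, 0.9, -0.4]
finger_gap: -0.1
finger_force: 0.0
t 1.45 pos [431.9  23.6 231.6] F [ 0.48  0.85 -0.39] ydir 82.25 tilt [ 0.0014  0.     -1.    ] | shift [-0.0508 -0.0926  0.1717] yaw -0.05
```

```bash
python3 -m handwheel '[[-0.051,-0.093,0.02,0],[-0.051,-0.093,0.05,0],[-0.051,-0.093,0.1,0],[-0.051,-0.093,0.14,0],[-0.051,-0.093,0.18,0],[-0.051,-0.093,0.201,0],[-0.051,-0.093,0.201,0],[-0.051,-0.093,0.201,0],[-0.051,-0.093,0.201,0]]'
python3 - <<'E'
from h import *
d=shot("top");e=shot("side")
a=cv2.resize(d["img"][165:255,190:320,::-1],None,fx=4,fy=4,interpolation=cv2.INTER_CUBIC)
b=cv2.resize(e["img"][150:260,180:330,::-1],None,fx=4,fy=4,interpolation=cv2.INTER_CUBIC)[:240]
b=cv2.resize(e["img"][160:250,190:320,::-1],None,fx=4,fy=4,interpolation=cv2.INTER_CUBIC)
cv2.imwrite("pics/c1.png",np.vstack([a[:300],b[:300]]))
go(480,-76,30,82.3)
E
```

```text
time_s: 2.35
eef_pos: [471.5, -73.8, 32.6]
tool_rot: [0.067, 0.998, -0.001, 0.002]
ft_force: [0.1, -0.1, 0.7]
finger_gap: -0.2
finger_force: 0.0
t 2.45 pos [471.4 -73.8  32.6] F [0.45 0.54 0.04] ydir 82.28 tilt [ 0.0041 -0.0013 -1.    ] | shift [-0.0088 -0.0011  0.0027] yaw -0.02
```

View pics/c1.png

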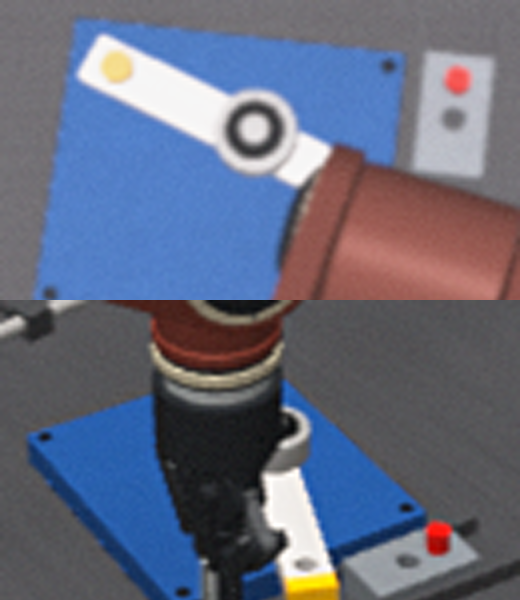

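```bash
python3 -m handwheel '[[-0.008,0,0.003,0],[-0.016,0,0.003,0],[-0.02,0,0.003,0],[-0.023,0,0.003,0],[-0.026,0,0.003,0],[-0.029,0,0.003,0],[-0.032,-0.001,0.003,0],[-0.035,-0.002,0.003,0],[-0.038,-0.003,0.003,0],[-0.041,-0.004,0.003,0],[-0.044,-0.005,0.003,0],[-0.047,-0.006,0.003,0]]'
python3 -m handwheel '[[-0.003,-0.001,0,0],[-0.006,-0.002,0,0],[-0.009,-0.003,0,0],[-0.012,-0.004,0,0],[-0.015,-0.0045,0,0],[-0.018,-0.005,0,0],[-0.021,-0.006,0,0],[-0.024,-0.0065,0,0],[-0.027,-0.007,0,0],[-0.03,-0.008,0,0],[-0.033,-0.009,0,0],[-0.035,-0.009,0,0]]'
python3 -c "
from h import *
go(572.2,-105.3,30,82.3)"
```

```text
time_s: 3.65
eef_pos: [515.4, -85.8, 27.1]
tool_rot: [0.067, 0.998, -0.0, -0.0]
ft_force: [-2.9, -0.7, 1.1]
finger_gap: 0.3
finger_force: 0.9
time_s: 4.85
eef_pos: [549.3, -99.3, 27.3]
tool_rot: [0.067, 0.998, 0.0, 0.0]
ft_force: [-1.1, -1.1, -0.9]
finger_gap: 0.1
finger_force: 0.7
t 4.85 pos [549.3 -99.3  27.3] F [-1.1  -1.11 -0.88] ydir 82.27 tilt [ 3.e-04  0.e+00 -1.e+00] | shift [-0.0235 -0.0029 -0.0027] yaw -0.03
```

```bash
python3 -m handwheel '[[-0.002,0,-0.001,0],[-0.004,0,-0.002,0],[-0.006,-0.001,-0.002,0],[-0.008,-0.001,-0.002,0],[-0.01,-0.001,-0.002,0],[-0.012,-0.002,-0.002,0],[-0.014,-0.002,-0.002,0],[-0.0155,-0.002,-0.002,0],[-0.0165,-0.002,-0.002,0],[-0.017,-0.002,-0.002,0]]'
python3 -m handwheel '[[-0.0005,0,0,0],[-0.001,0,0,0],[-0.0015,0,0,0],[-0.002,0,0,0]]'
python3 -c "
from h import *
go(572.2,-105.3,30,82.3)"
```

```text
time_s: 5.85
eef_pos: [565.6, -103.7, 29.4]
tool_rot: [0.067, 0.998, -0.0, 0.0]
ft_force: [-2.0, 0.1, 0.7]
finger_gap: 0.0
finger_force: 1.0
time_s: 6.25
eef_pos: [567.5, -103.8, 29.3]
tool_rot: [0.067, 0.998, -0.0, -0.0]
ft_force: [-1.9, -0.5, 1.0]
finger_gap: -0.0
finger_force: 0.9
t 6.25 pos [ 567.5 -103.8   29.3] F [-1.89 -0.53  0.95] ydir 82.27 tilt [-0.e+00 -1.e-04 -1.e+00] | shift [-0.0049 -0.0009 -0.0007] yaw -0.03
```

```bash
python3 -m handwheel '[[-0.0005,0,0,0],[-0.001,0,0,0],[-0.0015,0,0,0],[-0.002,0,0,0]]'
```

```text
time_s: 6.65
eef_pos: [569.5, -104.0, 29.3]
tool_rot: [0.067, 0.998, -0.0, 0.0]
ft_force: [-1.5, -0.9, 0.6]
finger_gap: -0.0
finger_force: 0.8
```

```bash
python3 -m handwheel '[[-0.0003,0,0,0],[-0.0006,0,0,0],[-0.001,0,0,0]]'
```

```text
time_s: 6.95
eef_pos: [570.5, -104.1, 29.3]
tool_rot: [0.067, 0.998, -0.0, -0.0]
ft_force: [-2.3, -1.3, 0.5]
finger_gap: 0.2
finger_force: 0.8
```

```bash
python3 -m handwheel '[[-0.0003,0,0,0],[-0.0006,0,0,0],[-0.001,0,0,0]]'
```

```text
time_s: 7.25
eef_pos: [571.4, -104.3, 29.3]
tool_rot: [0.067, 0.998, -0.0, -0.0]
ft_force: [-2.0, -0.6, -0.3]
finger_gap: -0.1
finger_force: 0.8
```

```bash
python3 -m handwheel '[[-0.0003,0,0,0],[-0.0006,0,0,0],[-0.001,0,0,0]]'
```

```text
time_s: 7.55
eef_pos: [572.4, -104.4, 29.3]
tool_rot: [0.067, 0.998, -0.0, 0.0]
ft_force: [-1.2, -0.6, -0.4]
finger_gap: -0.1
finger_force: 0.8
```

```bash
python3 -m handwheel '[[-0.0003,0,0,0],[-0.0006,0,0,0],[-0.0008,0,0,0]]'
```

```text
time_s: 7.85
eef_pos: [573.2, -104.5, 29.3]
tool_rot: [0.067, 0.998, -0.0, 0.0]
ft_force: [-1.7, -1.1, 0.5]
finger_gap: -0.1
finger_force: 0.8
```

```bash
python3 -m handwheel '[[-0.0003,0,0,0],[-0.0005,0,0,0]]'
```

```text
time_s: 8.05
eef_pos: [573.7, -104.6, 29.3]
tool_rot: [0.067, 0.998, 0.0, -0.0]
ft_force: [-2.2, -0.5, -0.1]
finger_gap: -0.1
finger_force: 0.8
```

```bash
python3 -m handwheel '[[-0.0003,0,0,0],[-0.0006,0,0,0],[-0.0009,0,0,0]]'
```

```text
time_s: 8.35
eef_pos: [574.3, -104.6, 29.3]
tool_rot: [0.067, 0.998, 0.0, -0.0]
ft_force: [-3.4, -0.7, 1.0]
finger_gap: 0.3
finger_force: 1.8
```

```bash
python3 -m handwheel '[[-0.0003,0,0,0],[-0.0006,0,0,0],[-0.0009,0,0,0]]'
```

```text
time_s: 8.65
eef_pos: [574.4, -104.7, 29.3]
tool_rot: [0.067, 0.998, 0.0, -0.002]
ft_force: [-6.6, -0.8, 4.7]
finger_gap: 0.3
finger_force: 3.6
```

```bash
python3 - <<'E'
from h import *
d=shot("top");e=shot("side")
a=cv2.resize(d["img"][175:235,260:320,::-1],None,fx=6,fy=6,interpolation=cv2.INTER_CUBIC)
b=cv2.resize(e["img"][200:260,240:330,::-1],None,fx=4,fy=6,interpolation=cv2.INTER_CUBIC)
cv2.imwrite("pics/c2.png",np.hstack([a,b]));go(574,-105,30)
E
```

```text
t 8.75 pos [ 574.4 -104.7   29.3] F [-6.89 -0.9   4.09] ydir 82.28 tilt [-3.e-03  4.e-04 -1.e+00] | shift [ 0.0004 -0.0004 -0.0007] yaw None
```

View pics/c2.png

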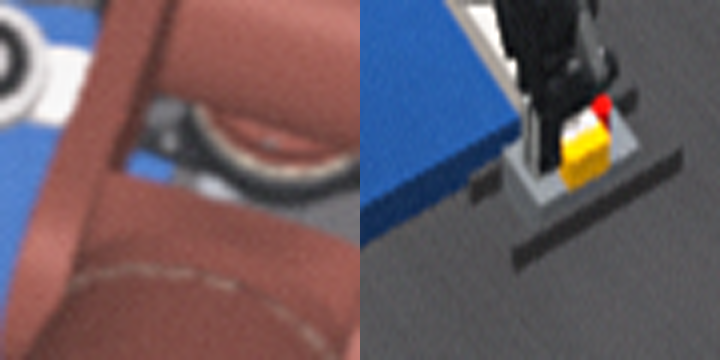

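The side crop shows the yellow end beside the red post, and the force has risen from about 2 N to 7 N with no further movement. The lever is on the stop, so I'll press to about 10 N and hold.

```bash
python3 -m handwheel '[[-0.0003,0,0,0],[-0.0006,0,0,0],[-0.0008,0,0,0],[-0.0008,0,0,0],[-0.0008,0,0,0],[-0.0008,0,0,0]]'
```

```text
time_s: 9.35
eef_pos: [574.5, -104.7, 29.3]
tool_rot: [0.067, 0.998, 0.0, -0.003]
ft_force: [-8.6, -0.1, 6.8]
finger_gap: 0.3
finger_force: 4.8
```

```bash
python3 -m handwheel '[[0,0,0,0],[0,0,0,0],[0,0,0,0],[0,0,0,0],[0,0,0,0],[0,0,0,0]]'
```

```text
time_s: 9.95
eef_pos: [574.5, -104.7, 29.3]
tool_rot: [0.067, 0.998, 0.0, -0.003]
ft_force: [-9.9, -1.0, 5.9]
finger_gap: 0.3
finger_force: 4.8
```

```bash
python3 -m handwheel '[[0.001,0,0,0],[0.002,0,0,0],[0.003,0,0,0],[0.006,0,0,0],[0.015,0,0,0],[0.025,0,-0.03,0],[0.03,0,-0.08,0],[0.03,0,-0.12,0],[0.03,0,-0.12,0],[0.03,0,-0.12,0]]'
python3 -c "
from h import *
go(540,-347,150,82.4)"
```

```text
time_s: 10.95
eef_pos: [547.1, -101.0, 150.9]
tool_rot: [0.067, 0.998, -0.0, 0.002]
ft_force: [-0.9, 0.2, -1.0]
finger_gap: 0.4
finger_force: 0.0
t 10.95 pos [ 547.1 -101.   150.9] F [-0.87  0.24 -1.01] ydir 82.27 tilt [ 3.3e-03 -9.0e-04 -1.0e+00] | shift [-0.026  -0.2447  0.0011] yaw -0.13
```

```bash
python3 -m handwheel '[[-0.026,-0.247,0,0],[-0.026,-0.247,0,0],[-0.026,-0.247,0,0],[-0.026,-0.247,0,0],[-0.026,-0.247,0,0],[-0.026,-0.247,0.02,0],[-0.026,-0.247,0.04,0],[-0.026,-0.247,0.04,0],[-0.026,-0.247,0.04,0]]' 0 30
python3 - <<'E'
from h import *
d=shot("top");e=shot("side")
a=cv2.resize(d["img"][165:215,190:320,::-1],None,fx=6,fy=6,interpolation=cv2.INTER_CUBIC)
b=cv2.resize(e["img"][240:315,280:410,::-1],None,fx=6,fy=4,interpolation=cv2.INTER_CUBIC)
cv2.imwrite("pics/c3.png",np.vstack([a,b]));go(540,-349.3,46,82.4)
E
```

```text
time_s: 11.85
eef_pos: [538.0, -348.1, 107.1]
tool_rot: [0.067, 0.998, 0.001, -0.002]
ft_force: [-0.1, -1.2, 0.4]
finger_gap: 85.4
finger_force: 0.0
t 11.95 pos [ 539.4 -348.9  109.8] F [ 0.61 -0.26  0.56] ydir 82.3 tilt [ 5.e-04 -3.e-04 -1.e+00] | shift [-0.0006 -0.0003  0.0638] yaw -0.1
```

View pics/c3.png

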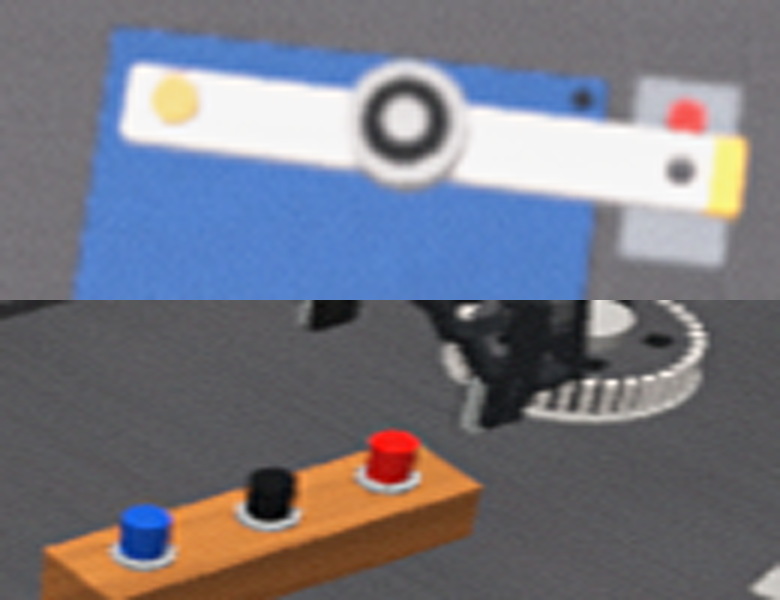

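The lever now lies along the jig's -y, touching the post, with its hole at crop (680,171). The open fingers straddle the red pin.

```bash
python3 -m handwheel '[[-0.0005,0,0.02,0],[-0.0005,0,0.04,0],[-0.0005,0,0.055,0],[-0.0005,0,0.0635,0],[-0.0005,0,0.0635,0],[-0.0005,0,0.0635,0],[-0.0005,0,0.0635,0]]'
python3 - <<'E'
from h import *
d=shot("top")
J=lambda x,y,z:px2w(d,190+(x+.5)/6-.5,165+(y+.5)/6-.5,z)
print(J(680,171,40),J(176,100,50));go(540,-349.3,46,82.4)
e=shot("side");print("pin px",w2px(e,[540,-349.3,57]))
E
python3 -m handwheel '[[0,0,0,0],[0,0,0,0],[0,0,0,0],[0,0,0,0],[0,0,0,0],[0,0,0,0],[0,0,0,0],[0,0,0,0]]' 1 30
python3 -c "
from h import *
go(540,-349.3,46)"
```

```text
time_s: 12.65
eef_pos: [540.3, -349.8, 47.2]
tool_rot: [0.067, 0.998, -0.001, 0.001]
ft_force: [-0.1, 0.6, 0.1]
finger_gap: 85.1
finger_force: 0.0
[ 598.76952028 -100.81219918   40.        ] [627.66131445 110.25001022  50.        ]
t 12.7 pos [ 540.3 -349.8   47.1] F [ 0.24 -0.13  0.43] ydir 82.27 tilt [ 0.0017 -0.0014 -1.    ] | shift [0.0004 0.0004 0.0011] yaw -0.13
pin px [344.60261473 279.18966494]
time_s: 13.55
eef_pos: [539.7, -349.3, 45.9]
tool_rot: [0.067, 0.998, -0.0, 0.0]
ft_force: [0.5, 0.0, -0.2]
finger_gap: 17.0
finger_force: 29.4
t 13.55 pos [ 539.7 -349.3   45.9] F [ 0.49  0.04 -0.17] ydir 82.27 tilt [ 1.e-04 -1.e-04 -1.e+00] | shift [-0.0003  0.     -0.0001] yaw None
```

```bash
python3 -m handwheel '[[0,0,-0.005,0],[0,0,-0.015,0],[0,0,-0.03,0],[0,0,-0.05,0],[0,0,-0.07,0],[0,0,-0.08,0],[0,0,-0.08,0],[0,0,-0.08,0]]'
python3 -c "
from h import *
go(598.8,-101.8,126,82.3)"
```

```text
time_s: 14.35
eef_pos: [539.5, -349.1, 125.8]
tool_rot: [0.067, 0.998, 0.0, -0.0]
ft_force: [-0.9, 0.5, -0.9]
finger_gap: 16.4
finger_force: 29.4
t 14.35 pos [ 539.5 -349.1  125.8] F [-0.91  0.48 -0.92] ydir 82.27 tilt [-1.e-04  1.e-04 -1.e+00] | shift [-2.55e-02  2.53e-01 -2.00e-04] yaw -0.03
```

```bash
python3 -m handwheel '[[-0.0025,0.025,0,0],[-0.007,0.065,0,0],[-0.011,0.11,0,0],[-0.0155,0.155,0,0],[-0.02,0.2,0,0],[-0.0235,0.235,0,0],[-0.0255,0.253,0,0],[-0.0255,0.253,0.01,0],[-0.0255,0.253,0.025,0],[-0.0255,0.253,0.03,0],[-0.0255,0.253,0.03,0],[-0.0255,0.253,0.03,0]]'
python3 - <<'E'
from h import *
e=shot("side");go(598.8,-101.8,95,82.3)
q=w2px(e,[598.8,-101.8,53]);print(q,w2px(e,[598.8,-101.8,40]))
u,v=(q-[33,35]).astype(int);print(u,v)
cv2.imwrite("pics/c4.png",cv2.resize(e["img"][v:v+60,u:u+66,::-1],None,fx=10,fy=10,interpolation=cv2.INTER_CUBIC))
E
```

```text
time_s: 15.55
eef_pos: [598.5, -102.8, 95.2]
tool_rot: [0.068, 0.998, 0.0, -0.0]
ft_force: [0.6, 0.7, -0.4]
finger_gap: 16.7
finger_force: 29.5
t 15.6 pos [ 598.9 -102.8   95.9] F [ 0.2  -0.42 -0.17] ydir 82.2 tilt [ 2.e-04 -1.e-04 -1.e+00] | shift [0.0003 0.001  0.0009] yaw -0.1
[291.96895824 215.69349085] [291.76446886 219.6945714 ]
258 180
```

View pics/c4.png

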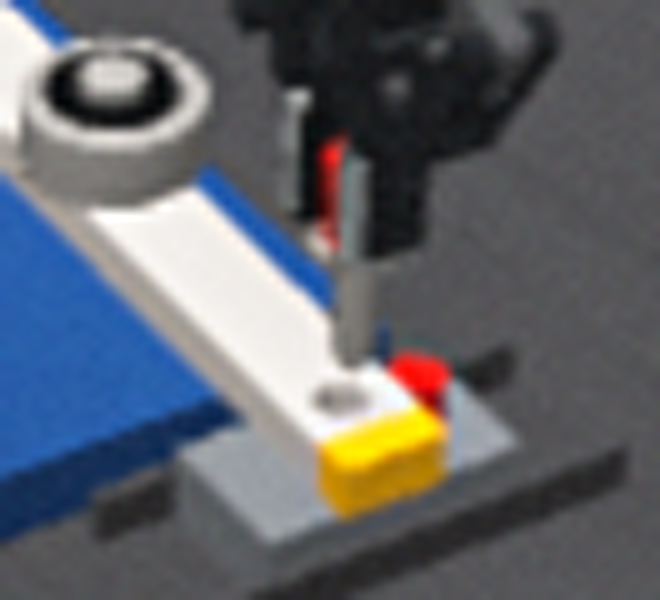

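```bash
python3 - <<'E'
from h import *
e=shot("side");f=lambda x,y,z:px2w(e,258+(x+.5)/10-.5,180+(y+.5)/10-.5,z)
for x,y in((352,360),(352,364),(349,362)):print(f(x,y,54))
print("hole",f(342,398,40));go(598.8,-101.8,90,82.3)
# pin head mid / shank edge width
b=cv2.resize(e["img"][205:221,284:304,::-1],None,fx=36,fy=36,interpolation=cv2.INTER_CUBIC);cv2.imwrite("pics/c5.png",b)
E
```

```text
[ 599.90033857 -103.50731365   54.        ]
[ 598.8278851  -104.76085262   54.        ]
[ 598.75811057 -103.66982877   54.        ]
hole [ 599.69129361 -100.69807308   40.        ]
t 15.65 pos [ 599.2 -102.7   96.3] F [-0.47 -0.9  -0.59] ydir 82.21 tilt [ 9.e-04 -3.e-04 -1.e+00] | shift [0.0005 0.0009 0.0063] yaw -0.09
```

View pics/c5.png

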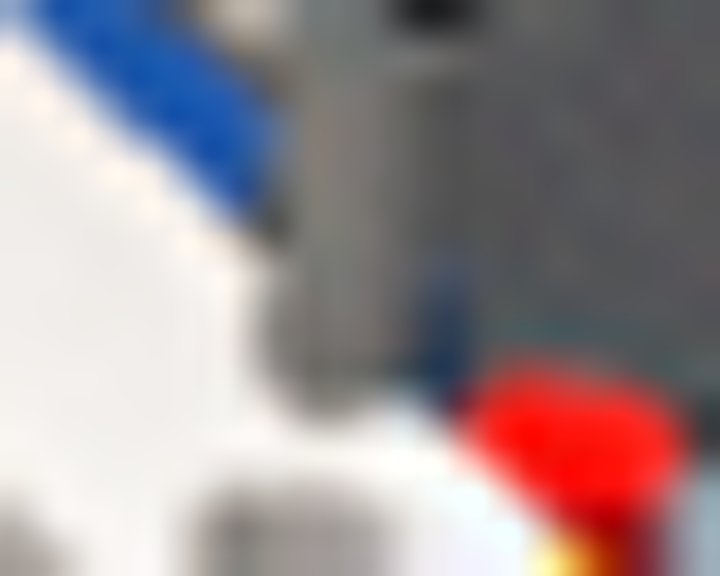

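```bash
python3 -m handwheel '[[0.0009,0.0016,0.004,0],[0.0009,0.0016,0.008,0],[0.0009,0.0016,0.011,0],[0.0009,0.0016,0.011,0],[0.0009,0.0016,0.011,0]]'
python3 -m handwheel '[[0,0,0.001,0],[0,0,0.002,0],[0,0,0.003,0],[0,0,0.004,0],[0,0,0.004,0]]'
```

```text
time_s: 16.15
eef_pos: [598.1, -100.1, 84.6]
tool_rot: [0.067, 0.998, 0.0, -0.0]
ft_force: [-0.2, 0.4, -0.1]
finger_gap: 17.0
finger_force: 29.5
time_s: 16.65
eef_pos: [598.1, -100.2, 80.6]
tool_rot: [0.067, 0.998, 0.0, -0.0]
ft_force: [-0.3, -0.2, -0.9]
finger_gap: 16.7
finger_force: 29.5
```

```bash
python3 -m handwheel '[[0,0,0.001,0],[0,0,0.002,0],[0,0,0.002,0]]'
```

```text
time_s: 16.95
eef_pos: [598.1, -100.2, 78.6]
tool_rot: [0.067, 0.998, 0.0, -0.0]
ft_force: [0.1, 0.1, -0.1]
finger_gap: 16.8
finger_force: 29.5
```

```bash
python3 -m handwheel '[[0,0,0.001,0],[0,0,0.002,0],[0,0,0.003,0],[0,0,0.003,0]]'
```

```text
time_s: 17.35
eef_pos: [598.0, -100.2, 75.5]
tool_rot: [0.067, 0.998, 0.0, -0.0]
ft_force: [0.2, -0.4, 0.1]
finger_gap: 17.3
finger_force: 29.5
```

```bash
python3 -m handwheel '[[0,0,0.001,0],[0,0,0.002,0],[0,0,0.003,0],[0,0,0.003,0]]'
```

```text
time_s: 17.75
eef_pos: [598.1, -100.2, 72.6]
tool_rot: [0.067, 0.998, 0.0, -0.0]
ft_force: [0.3, 0.1, -1.7]
finger_gap: 16.7
finger_force: 29.5
```

```bash
python3 -m handwheel '[[0,0,0.001,0],[0,0,0.002,0],[0,0,0.003,0],[0,0,0.004,0],[0,0,0.004,0]]'
```

```text
time_s: 18.25
eef_pos: [598.1, -100.2, 68.6]
tool_rot: [0.067, 0.998, 0.0, -0.0]
ft_force: [-0.1, 0.7, -1.2]
finger_gap: 16.6
finger_force: 29.5
```

```bash
python3 -m handwheel '[[0,0,0.001,0],[0,0,0.002,0],[0,0,0.003,0],[0,0,0.003,0]]'
```

```text
time_s: 18.65
eef_pos: [598.1, -100.2, 65.6]
tool_rot: [0.067, 0.998, 0.0, -0.0]
ft_force: [0.3, 0.0, -1.2]
finger_gap: 16.8
finger_force: 29.5
```

```bash
python3 -m handwheel '[[0,0,0.001,0],[0,0,0.002,0],[0,0,0.003,0],[0,0,0.003,0]]'
```

```text
time_s: 19.05
eef_pos: [598.1, -100.2, 62.6]
tool_rot: [0.067, 0.998, 0.0, -0.0]
ft_force: [-0.4, -0.7, -0.9]
finger_gap: 16.9
finger_force: 29.5
```

```bash
python3 -m handwheel '[[0,0,0.001,0],[0,0,0.002,0],[0,0,0.003,0],[0,0,0.004,0],[0,0,0.005,0],[0,0,0.005,0]]'
```

```text
time_s: 19.65
eef_pos: [598.1, -100.2, 57.5]
tool_rot: [0.067, 0.998, 0.0, -0.0]
ft_force: [0.1, 0.5, -0.3]
finger_gap: 16.9
finger_force: 29.5
```

```bash
python3 -m handwheel '[[0,0,0.001,0],[0,0,0.002,0],[0,0,0.003,0],[0,0,0.004,0],[0,0,0.005,0],[0,0,0.005,0]]'
```

```text
time_s: 20.25
eef_pos: [598.1, -100.2, 52.6]
tool_rot: [0.067, 0.998, 0.0, -0.0]
ft_force: [0.4, 0.1, -0.9]
finger_gap: 16.9
finger_force: 29.5
```

```bash
python3 -m handwheel '[[0,0,0.001,0],[0,0,0.002,0],[0,0,0.003,0],[0,0,0.004,0],[0,0,0.005,0],[0,0,0.005,0]]'
```

```text
time_s: 20.85
eef_pos: [598.1, -100.2, 47.6]
tool_rot: [0.067, 0.998, 0.0, -0.0]
ft_force: [0.5, -0.1, -1.5]
finger_gap: 16.8
finger_force: 29.5
```

```bash
python3 -m handwheel '[[0,0,0.0004,0],[0,0,0.0008,0],[0,0,0.0012,0],[0,0,0.0012,0]]'
```

```text
time_s: 21.25
eef_pos: [598.2, -100.2, 46.5]
tool_rot: [0.067, 0.998, 0.0, -0.0]
ft_force: [0.8, -0.5, -0.4]
finger_gap: 17.0
finger_force: 29.5
```

```bash
python3 -m handwheel '[[0,0,0.0003,0],[0,0,0.0006,0],[0,0,0.0006,0]]'
```

```text
time_s: 21.55
eef_pos: [598.2, -100.2, 46.0]
tool_rot: [0.067, 0.998, -0.0, -0.0]
ft_force: [0.4, -0.2, -1.2]
finger_gap: 17.2
finger_force: 29.5
```

```bash
python3 -m handwheel '[[0,0,0.0003,0],[0,0,0.0003,0],[0,0,0.0003,0],[0,0,0.0003,0],[0,0,0.0003,0],[0,0,0.0003,0],[0,0,0.0003,0]]' 0 20
python3 -m handwheel '[[0,0,-0.02,0],[0,0,-0.06,0],[0,0,-0.1,0],[0,0,-0.13,0],[0.05,-0.02,-0.14,0],[0.1,-0.06,-0.14,0],[0.15,-0.1,-0.14,0],[0.15,-0.1,-0.14,0],[0.15,-0.1,-0.14,0],[0.15,-0.1,-0.14,0]]'
python3 - <<'E'
from h import *
e=shot("side");d=shot("top")
a=cv2.resize(e["img"][180:240,258:324,::-1],None,fx=6,fy=6,interpolation=cv2.INTER_CUBIC)
b=cv2.resize(d["img"][165:225,260:326,::-1],None,fx=6,fy=6,interpolation=cv2.INTER_CUBIC)
cv2.imwrite("pics/c6.png",np.hstack([a,b]));print("expect head mid",(w2px(e,[599,-101.5,57])-[258,180])*6)
E
```

```text
time_s: 22.25
eef_pos: [598.2, -100.2, 45.7]
tool_rot: [0.067, 0.998, 0.0, -0.0]
ft_force: [-0.9, 0.5, 0.5]
finger_gap: 85.7
finger_force: 0.0
time_s: 23.25
eef_pos: [436.0, -179.5, 186.0]
tool_rot: [0.068, 0.998, -0.0, 0.001]
ft_force: [0.6, -0.4, -0.4]
finger_gap: 85.1
finger_force: 0.0
expect head mid [204.09326193 206.19692183]
```

View pics/c6.png

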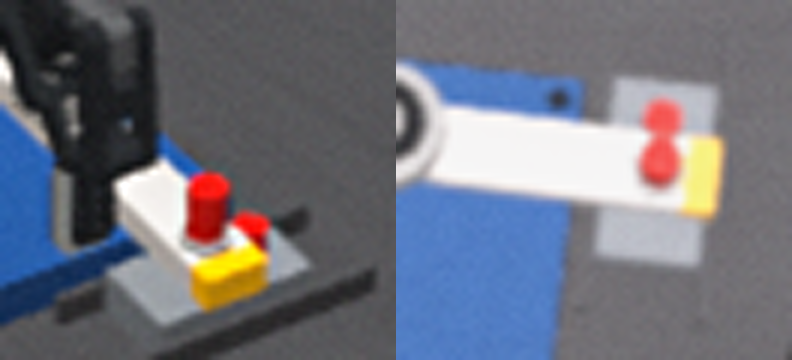

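The pin stands upright with its collar on the lever. Its head is at (208,208) and was expected at (204,206). The gripper is clear, so I'll hand in.

```bash
python3 -m handwheel '[[0,0,-0.02,0],[0,0,-0.02,0],[0,0,-0.02,0],[0,0,-0.02,0],[0,0,-0.02,0]]'; python3 -c "
from cell import arm
print(arm.finish_job())"
```

```text
time_s: 23.85
eef_pos: [435.9, -178.7, 204.7]
tool_rot: [0.067, 0.998, 0.0, -0.001]
ft_force: [0.3, -0.3, 0.1]
finger_gap: 85.0
finger_force: 0.0
the job is handed in; nothing more can be done
None
```

I pressed the lever on the stop at about 10 N, seated the red pin through it and released it, and handed the job in at about 24 s; the hand-in gave no verdict, but the last pictures show the collar down on the lever and the pin upright.

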